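# Seat the alignment square in the microscope stage's corner and hold it

## Robot

A 6-joint arm with a two-finger parallel gripper is mounted at the origin on the work surface. World frame = base frame: x ahead of the robot, y to its left, z up, the work surface at z = 0. Lengths are in mm, angles in rad, forces in N, time in s.
With the tool pointing down it reaches from about 400 to 925 mm from the base axis. Payload 12.5 kg.
Tool frame: the origin (TCP) lies at the centre of the arm's flange, where the gripper is bolted on; the fingertips stand 190 mm ahead of it and the grasp point (between the pads) lies 171 mm ahead of it; z points along the fingers, y is the direction in which the jaws open and shut (so a half turn about z gives the same grasp; the last joint's range is limited). The gripper opens to 95 mm and grips with 3 to 60 N. Pads are 20 mm wide; open, the fingers measure 119 mm over their backs; the gripper's body (75 mm by 180 mm) begins 59 mm behind the grasp point.
Start: joints at [-1.279, 0.491, 1.559, -0, 1.092, -0.106], TCP at [242.138, -576.189, 404.761] pointing down, gripper open.
Joint ranges: [-3.1, 3.1], [-0.84, 2.19], [0.05, 2.79], [-1.13, 4.28], [0.06, 2.93], [-2.69, 2.69]. Speed limits (rad/s): [2.22, 2.22, 2.79, 3.14, 3.14, 3.14].

## Interface

Orientations are given as [roll, pitch, yaw] about the fixed x, y, z axes, in that order (R = Rz(yaw) Ry(pitch) Rx(roll)).
In Python, from cell import env, optics gives the robot as it stands.
- The arm moves only by the tool apply_moves, never from a script. Its argument "commands" is a list of rows, each a list of 7 numbers: the turn, a rotation vector about the tool's x, y, z in degrees, then the shift along the tool's x, y, z in m, then the finger opening in m, from 0 to 0.0951. A call has 1 to 5 rows; each row shifts and turns the commanded pose from where the row before left it, along the tool's axes as they then stand; what a row does not reach is not made up. A row lasts 1/12 s, in which the tool goes at most 41.7 mm and 7.16 degrees, less where a joint would pass 70% of its speed; a pose out of reach is approached as far as the arm can. A call with a gripper value outside its range is refused whole. The fingers move at their own pace and stop on an object; the grip force is fixed at half the most. Time passes only in rows, so rows that do not move let the fingers close. It gives the time, the measured TCP pose, the force and the opening at its end, in the units of the state.
- env.state(): the state, without advancing time (a new reading comes with each control period).
- optics.read_camera(name): name is "scene" or "top" or "wrist"; returns a dict with "color" (400x640x3 uint8, red, green, blue), "fx", "fy", "cx", "cy" (pixels), "eye" and "rotation" of the camera in the world; the wrist camera has in their place "T_tool_cam" (4x4, takes a point from camera to tool coordinates, whose origin is the TCP and whose axes are the flange's). Camera axes: x right, y up, looking along -z (the intrinsics and any distortion apply to the point x, -y, -z); pixel columns grow to the right and rows downward; lengths in mm; the calibration is good to about 2 mm. A picture is of the moment at which its call begins: read the wrist's pose just before it. There is no depth.
- env.job_done(): hands the job in, once; it reports no verdict.
The state is a dict: "t": time; "joints": joint angles; "qvel": joint speeds; "tau": joint torques, N m; "eef_pos": TCP position; "tcp_rot": TCP orientation; "ft_force": force on the tool from outside, world axes, zero at the start; "moment": the same for the moment, N m; "opening": opening from 0.0 (shut) to 1.0 (fully open).
Only numpy, scipy, OpenCV 4.12 (cv2) and the standard library are available. Lean on these libraries where they do the work, as an engineer would, in place of code of your own. Each camera call takes 0.05 s, during which the arm holds its last target. There are 200 camera calls.

## Task

Pick up the blue alignment square by its black handle, lay it flat on the black microscope stage and press it into the inside corner of the two steel stop bars, until both of its outer edges sit flush against the bars. Finish while still holding it there: keep gripping the handle and pressing it lightly but steadily against both bars without ramming them, and do not let go. Leave the jar, the objective, the tweezers and the brass puck where they are.

Things in the scene. Friction and masses are not known exactly. Their poses are not given: they have to be found in the camera images.
- square: Blue aluminium L-shaped alignment square, 8 mm thick, about 0.3 kg, flat on the bench, with an upright black handle. Origin: underside, below the handle's axis; z up. Long leg: 140 by 30 mm along y, outer edge = face x = +42 mm (y -90 to +50). Short leg: 110 by 30 mm along x, outer edge = face y = +50 mm (x -68 to +42). A 40 mm square web under the handle joins the legs.
- square_heel (a point): The outer corner of the square, where its two outer edges meet, on the underside: x +42, y +50 mm from square's origin. Axes as square.
- square_handle (a point): On the axis of the square's black handle block, 30 mm above the underside. The block is 24 mm along the square's x and 40 mm along its y, and rises from 8 to 53 mm above the underside. The centre of mass is within 6 mm of this axis. Axes as square.
- stage: Black microscope stage plate fixed to the bench, 260 mm (x) by 280 mm (y), flat top 30 mm above the bench; the square slides on it and along the bars with little friction (about 0.2). Origin: centre of underside; z up. Place and yaw vary. Two steel stop bars on it form an inside corner near its +x, +y corner (far left). Seated, the square's axes match the stage's.
- bar_far: Rigid steel stop bar fixed on the stage along its y axis, 202 mm long, 12 mm wide, 12 mm high. The long leg's outer edge goes against its face towards the stage's -x, which is at stage x = +105 mm, from y = -75 mm to the corner. Origin: centre of its underside.
- bar_left: Rigid steel stop bar fixed on the stage along its x axis, 150 mm long, 12 mm wide, 12 mm high. The short leg's outer edge goes against its face towards the stage's -y, which is at stage y = +115 mm, from x = -45 mm to the corner. Origin: centre of its underside.
- stage_corner (a point): The inside corner where the two bars' inner faces meet, at the level of the stage's top (stage x +105, y +115, z +30 mm). Axes as stage. The seated square's heel is here.
- jar: Bystander: amber sample jar with a white cap, 52 mm wide, 75 mm high, on the bench. Origin: centre of its underside.
- objective: Bystander: steel objective lens with a green and a black ring, standing on its thread, 42 mm wide, 55 mm high, on the bench. Origin: centre of its upper end (its own z points down).
- tweezers: Bystander: steel tweezers lying on the bench, about 120 mm long, 17 mm wide, 5 mm high. Origin: at their middle, at bench level; x along them.
- puck: Bystander: brass sample puck, 30 mm across, 14 mm high, standing on the stage near its -x, -y corner. Origin: centre of its underside.
Mind the look-alikes: they are no part of the job. Several things look just like the square: the one meant starts farthest to the robot's left.

How it is judged:
By the outcome, as a careful person would: the job done as asked, in the order asked, and still so for the second after the job is handed in, while the arm keeps its last pose, push and grip.
It also fails if it takes over 48 s, if anything falls off the work surface, if the arm or the gripper's body presses on something with over 40 N, if the wrist force passes 120 N, or if a joint passes its speed limit or range.

## Working session

There is one attempt and no reset: what is moved stays moved. The work goes in short steps, Python scripts to look and compute and a tool call to move; the robot and the scene stay as the last step left them, time stands still between calls to the robot, and variables do not carry over. Pictures are saved under pics/ and viewed, about 8 in all and at most 12, crops included, and the job is handed in when it is done.

Besides the shell and the picture viewer there is one more tool, called after "Request:" as name([rows], argument=value, ...), one row to a line, values as JSON. apply_moves: Moves the arm, as the interface text tells. Its arguments: {"type":"object","properties":{"commands":{"type":"array","items":{"type":"array","items":{"type":"number"}}}},"required":["commands"]}

```bash
mkdir -p pics; ls
python3 - <<'E'
from cell import env, optics
import cv2, numpy as np
print(env.state())
for n in ("scene","top"):
    c=optics.read_camera(n); cv2.imwrite(f"pics/{n}0.png",c["color"][:,:,::-1])
    print({k:v for k,v in c.items() if k!="color"})
E
```

```text
pics
{'t': 0.0, 'joints': array([-1.27857567e+00,  4.91524986e-01,  1.55942700e+00,  1.45120641e-05,
        1.09169683e+00, -1.05584358e-01]), 'qvel': array([-0.00135512, -0.00042415, -0.00162781,  0.00060563,  0.00049768,
        0.00031202]), 'tau': array([-2.70934024e-04, -6.12653947e+01, -2.58191621e+01,  6.91592158e-02,
        4.81527625e-02, -1.36040594e-04]), 'eef_pos': array([ 242.14372367, -576.1513251 ,  404.19085196]), 'tcp_rot': array([-3.14054373e+00, -1.24106363e-04,  3.97798248e-01]), 'ft_force': array([ 0.88270615, -0.30443598, -0.17828873]), 'moment': array([0.00412307, 0.04522602, 0.02050952]), 'opening': 0.999394847146075}
{'fx': 397.9858375845014, 'fy': 397.9858375845014, 'cx': 313.0965428828894, 'cy': 197.76175686123034, 'eye': array([1558.46284151,   41.39308926,  888.15864546]), 'rotation': array([0.88545372, 0.01964255, 1.60049822])}
{'fx': 395.6455099096487, 'fy': 395.6455099096487, 'cx': 320.1460600486765, 'cy': 196.4832133314377, 'eye': array([ 289.84759923,  -15.76266998, 1033.63986599]), 'rotation': array([ 0.23733912, -0.00633575, -1.52997678])}
```

View pics/scene0.png

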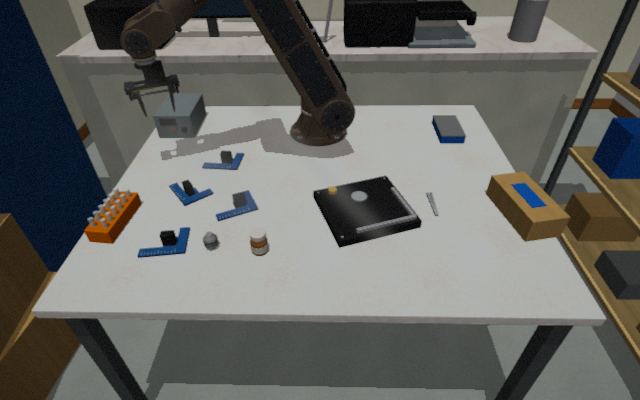

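View pics/top0.png

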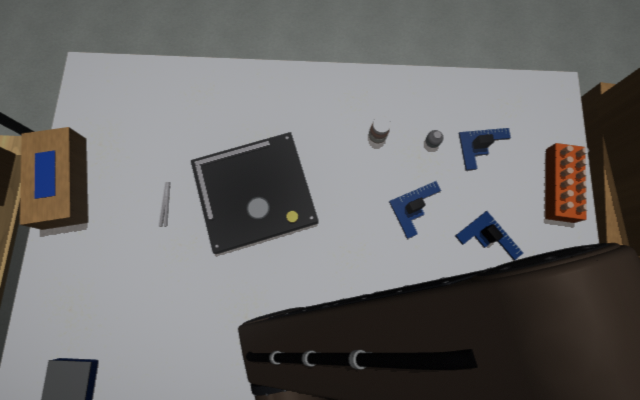

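The blue squares are at top (413,206), (484,142) and (490,232). A fourth, at scene (225,160), is hidden under the arm in the top view. I'll localise all four, take a crop of the candidate, and measure the stage.

```bash
cat > h.py <<'E'
from cell import env, optics
import cv2, numpy as np
from scipy.spatial.transform import Rotation as R
def rot(r): return R.from_euler('xyz',r).as_matrix()
def cam(n):
    s=env.state(); c=optics.read_camera(n)
    if n=="wrist":
        T=np.eye(4);T[:3,:3]=rot(s["tcp_rot"]);T[:3,3]=s["eef_pos"];T=T@np.array(c["T_tool_cam"])
        c["eye"]=T[:3,3];c["M"]=T[:3,:3]
    else: c["M"]=rot(c["rotation"])
    return c
def cast(c,uv,z):
    uv=np.atleast_2d(np.float64(uv)); d=np.c_[(uv[:,0]-c["cx"])/c["fx"],-(uv[:,1]-c["cy"])/c["fy"],-np.ones(len(uv))]@c["M"].T
    return c["eye"]+d*((z-c["eye"][2])/d[:,2])[:,None]
def proj(c,P):
    p=(np.atleast_2d(P)-c["eye"])@c["M"]
    return np.c_[c["cx"]+c["fx"]*p[:,0]/-p[:,2], c["cy"]-c["fy"]*p[:,1]/-p[:,2]]
def blue(c):
    h=cv2.cvtColor(c["color"],cv2.COLOR_RGB2HSV); return cv2.inRange(h,(100,120,30),(125,255,255))
E
python3 - <<'E'
from h import *
np.set_printoptions(precision=1,suppress=True)
for n in("scene","top"):
    c=cam(n); print(n,c.keys())
    for k in cv2.findContours(blue(c),0,2)[0]:
        if cv2.contourArea(k)>60:
            m=k.reshape(-1,2).mean(0); tri=cv2.minEnclosingTriangle(k)[1].reshape(-1,2)
            print(m,cv2.contourArea(k),cast(c,m,8)[0],"tri",tri.ravel())
c=cam("top")
g=cv2.inRange(cv2.cvtColor(c["color"],cv2.COLOR_RGB2GRAY),0,70)
g[:, :180]=0; g[:,330:]=0; g[270:]=0; g[:110]=0
k=max(cv2.findContours(g,0,2)[0],key=cv2.contourArea)
q=cv2.boxPoints(cv2.minAreaRect(k)); W=cast(c,q,30); print(q,W); print(np.linalg.norm(W-np.roll(W,1,0),axis=1))
print("cast bar corner",cast(c,[[200,164]],42))
a=cv2.resize(c["color"][110:270,180:340],None,fx=4.9,fy=4.9,interpolation=2)[:,:,::-1]
b=cv2.resize(c["color"][170:250,380:450],None,fx=5,fy=5,interpolation=2)[:,:,::-1]
o=np.zeros((600,800,3),np.uint8); a=cv2.resize(a,(440,440)); o[:440,:440]=a; o[:400,445:795]=b; cv2.imwrite("pics/crop1.png",o)
E
```

```text
scene dict_keys(['color', 'fx', 'fy', 'cx', 'cy', 'eye', 'rotation', 'M'])
[167.7 245.1] 487.0 [ 715.5 -449.3    8. ] tri [189.8 223.5 121.9 258.3 184.3 252.6]
[230.7 213.2] 85.5 [ 566.2 -282.3    8. ] tri [218.2 220.6 269.1 201.8 214.9 212.2]
[249.8 200. ] 65.5 [ 496.2 -228.5    8. ] tri [243.4 183.5 247.5 208.  256.6 208. ]
[191.  194.7] 278.5 [ 468.1 -443.6    8. ] tri [184.7 205.1 215.9 191.3 166.  182.2]
[527.6 196.8] 324.0 [473.5 731.7   8. ] tri [521.4 208.4 546.3 205.3 502.6 161.6]
[237.  160.1] 79.5 [ 247.9 -317.8    8. ] tri [243. 154. 231. 154. 231. 178.]
[439.8 131. ] 148.0 [ 21.9 528.9   8. ] tri [472.6 142.  430.4 117.5 440.2 142. ]
[604.6 142.2] 2186.5 [ 116.1 1177.5    8. ] tri [583. 178. 639. 178. 639.  66.]
[227.1   8.7] 420.0 [-2045.8  -812.5     8. ] tri [189.9  14.  249.9  14.  228.1 -14. ]
[ 58.6 142. ] 16226.5 [  108.8 -1119.2     8. ] tri [  0.  -40.2   0.  326.  113.4 212.6]
top dict_keys(['color', 'fx', 'fy', 'cx', 'cy', 'eye', 'rotation', 'M'])
[510.7 243.9] 232.0 [ 432.2 -512.3    8. ] tri [506.8 264.8 522.2 252.4 489.2 215.2]
[484.6 229.1] 530.5 [ 468.5 -446.6    8. ] tri [487.2 210.  448.3 241.1 517.7 250.6]
[414.  204.1] 708.5 [ 527.9 -262.3    8. ] tri [410.1 244.  446.  176.8 389.5 201.1]
[ 44.8 174. ] 835.0 [568.8 731.    8. ] tri [ 73. 151.  35. 151.  35. 237.]
[473.7 144.3] 429.0 [ 704.2 -429.9    8. ] tri [504.6 131.  459.3 131.  467.4 177.5]
[499.4 131.8] 120.5 [ 744.4 -503.5    8. ] tri [509.  128.2 479.  130.9 509.  145.1]
[[185.8 161.7]
 [290.4 130.3]
 [318.2 223.1]
 [213.7 254.5]] [[612.8 348.8  30. ]
 [714.3  76.2  30. ]
 [462.1 -10.2  30. ]
 [371.3 249.4  30. ]]
[261.2 290.9 266.5 275. ]
cast bar corner [[604.1 306.5  42. ]]
```

View pics/crop1.png

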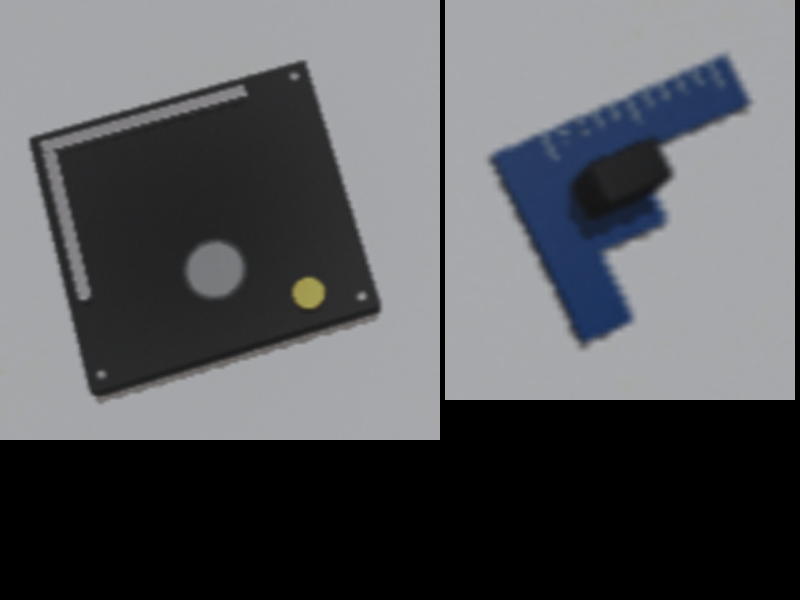

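The crop shows the candidate at top (413,206): heel at about (389.5,201.5), long-leg tip (436.5,181), short-leg tip (407.5,239.5). At y≈-262 it is the leftmost of the squares. The stage shows the bars' inner corner at about (200.7,165.3).

```bash
cat > geo.py <<'E'
from h import *
def sq(H,L,S):
    # heel, long tip, short tip -> yaw, handle
    y=(H-L)[:2]; x=(H-S)[:2]
    yaws=[np.arctan2(y[1],y[0])-np.pi/2, np.arctan2(x[1],x[0])]
    yw=np.arctan2(np.sin(yaws).mean(),np.cos(yaws).mean())
    c,s=np.cos(yw),np.sin(yw)
    return np.degrees(yaws),yw,H[:2]-np.array([c*42-s*50,s*42+c*50]),np.linalg.norm(y),np.linalg.norm(x)
E
python3 - <<'E'
from geo import *
np.set_printoptions(precision=3,suppress=True)
c=cam("top")
print(sq(*cast(c,[[389.4,201.6],[436.6,181],[407.6,239.4]],8)))
print(sq(*cast(c,[[200.7,165.3],[269.5,145.3],[212.7,218]],42)), cast(c,[[200.7,165.3]],42))
w=cam("wrist"); print(w["T_tool_cam"],w["fx"],w["cx"],w["cy"])
s=env.state(); print(s["eef_pos"],s["tcp_rot"],s["t"])
E
```

```text
(array([26.111, 25.561]), np.float64(0.45091943005447366), array([ 515.803, -260.191]), np.float64(141.87173990575917), np.float64(109.7270757500802))
(array([19.788, 18.388]), np.float64(0.33315478396220244), array([577.278, 243.3  ]), np.float64(187.2937151509826), np.float64(146.04863722576118)) [[600.618 304.286  42.   ]]
[[ 0.     0.96   0.279 79.553]
 [ 1.    -0.    -0.001 -0.459]
 [-0.001  0.279 -0.96  19.322]
 [ 0.     0.     0.     1.   ]] 321.69863871144395 317.39610120549133 203.7548833745083
[ 242.146 -576.189  404.621] [-3.141 -0.     0.398] 0.35
```

Request:
apply_moves([
  [0,0,0,0.025,-0.0123,0.005,0.095],
  [0,0,0,0.025,-0.0123,0.005,0.095],
  [0,0,0,0.025,-0.0123,0.005,0.095],
  [0,0,0,0.025,-0.0123,0.005,0.095],
  [0,0,0,0.025,-0.0123,0.005,0.095],
])

```text
t: 0.77
eef_pos: [334.2, -470.0, 379.6]
tcp_rot: [3.141, -0.0, 0.397]
ft_force: [-0.1, -0.5, -0.0]
opening: 0.999
```

Request:
apply_moves([
  [0,0,0,0.025,-0.0123,0.005,0.095],
  [0,0,0,0.025,-0.0123,0.005,0.095],
  [0,0,0,0.025,-0.0123,0.005,0.095],
  [0,0,0,0.025,-0.0123,0.005,0.095],
  [0,0,0,0.025,-0.0123,0.005,0.095],
])

```text
t: 1.18
eef_pos: [425.7, -364.8, 354.6]
tcp_rot: [3.141, -0.0, 0.398]
ft_force: [0.2, -0.7, -0.1]
opening: 0.999
```

Request:
apply_moves([
  [0,0,0,0.025,-0.0123,0.005,0.095],
  [0,0,0,0.025,-0.0123,0.005,0.095],
  [0,0,0,0.025,-0.0123,0.005,0.095],
  [0,0,0,0.025,-0.0123,0.005,0.095],
  [0,0,0,0.025,-0.0123,0.005,0.095],
])

```text
t: 1.6
eef_pos: [517.2, -259.7, 329.6]
tcp_rot: [3.141, -0.0, 0.398]
ft_force: [-0.3, -0.7, -1.1]
opening: 0.996
```

Request:
apply_moves([
  [0,0,-6.2,0,0,0,0.095],
  [0,0,-6.2,0,0,0,0.095],
  [0,0,-6.2,0,0,0,0.095],
  [0,0,-6.2,0,0,0,0.095],
  [0,0,-6.2,0,0,0,0.095],
])

```text
t: 2.02
eef_pos: [516.5, -260.7, 329.7]
tcp_rot: [3.142, 0.0, 0.944]
ft_force: [-0.1, 0.2, -0.3]
opening: 1.001
```

Request:
apply_moves([
  [0,0,-6.2,0,0,0,0.095],
  [0,0,-6.2,0,0,0,0.095],
  [0,0,-6.2,0,0,0,0.095],
  [0,0,-6.2,0,0,0,0.095],
  [0,0,-6.2,0,0,0,0.095],
])

```text
t: 2.43
eef_pos: [516.4, -260.8, 329.7]
tcp_rot: [3.142, 0.0, 1.485]
ft_force: [0.1, 0.1, -0.9]
opening: 0.998
```

Request:
apply_moves([
  [0,0,-6.2,0,0,0,0.095],
  [0,0,-6.2,0,0,0,0.095],
  [0,0,-6.2,0,0,0,0.095],
  [0,0,-6.2,0,0,0,0.095],
  [0,0,-6.2,0,0,0,0.095],
])

```text
t: 2.85
eef_pos: [516.4, -260.8, 329.8]
tcp_rot: [3.142, 0.0, 2.026]
ft_force: [-0.1, -0.8, -0.4]
opening: 0.999
```

Run:
```python
from h import *
c=cam("wrist"); cv2.imwrite("pics/w1.png",c["color"][:,:,::-1]); s=env.state(); print(s["eef_pos"],s["tcp_rot"],s["t"],s["joints"])
np.savez("w1.npz",**{k:c[k] for k in("eye","M","fx","fy","cx","cy","color")})
```

```text
[ 516.39080611 -260.85318849  329.7542622 ] [-3.14153931e+00  1.54836408e-04  2.03403457e+00] 2.9 [-5.81894985e-01  5.11568168e-01  1.75615612e+00 -1.61509978e-04
  8.73761209e-01 -1.04502955e+00]
```

View pics/w1.png

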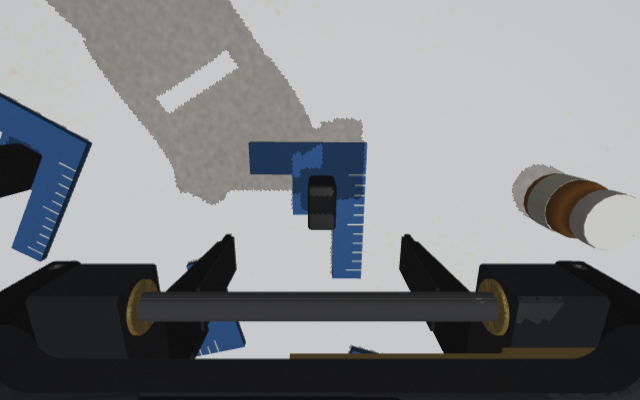

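The wrist view shows our square: heel (366,142), short-leg tip (249,142), long-leg tip (361,278), handle at about (321,203). The jar and the other squares are clear of the fingers.

Run:
```python
from geo import *
np.set_printoptions(precision=3,suppress=True)
z=np.load("w1.npz"); c={k:z[k] for k in z}
H,L,S=cast(c,[[366.5,142],[361,278],[249,142]],8)
r=sq(H,L,S); print(r)
p=r[2]; yw=r[1]; u=np.array([np.cos(yw),np.sin(yw)]);v=np.array([-u[1],u[0]])
for h in (8,53): print(h,proj(c,[np.r_[p+u*a+v*b,h] for a,b in((12,20),(12,-20),(-12,-20),(-12,20))]).round(0).tolist())
s=env.state(); Rm=rot(s["tcp_rot"]); print("tool delta",Rm.T@np.r_[p-s["eef_pos"][:2],0], "yaw err", np.degrees(yw+np.pi/2-s["tcp_rot"][2]))
```

```text
(array([26.212, 26.111]), np.float64(0.4566023249786453), array([ 520.01 , -258.348]), np.float64(140.86063956225615), np.float64(108.9630738389329))
8 [[334.0, 174.0], [333.0, 214.0], [309.0, 214.0], [309.0, 174.0]]
53 [[336.0, 184.0], [336.0, 230.0], [308.0, 230.0], [307.0, 184.0]]
tool delta [ 0.624  4.357 -0.   ] yaw err -0.3802100585900335
```

Request:
apply_moves([
  [0,0,0.4,0.0006,0.0044,0.02,0.095],
  [0,0,0,0,0,0.02,0.095],
  [0,0,0,0,0,0.02,0.095],
  [0,0,0,0,0,0.02,0.095],
  [0,0,0,0,0,0.015,0.095],
])

```text
t: 3.32
eef_pos: [519.9, -258.3, 233.3]
tcp_rot: [-3.141, -0.001, 2.011]
ft_force: [0.5, 0.7, -0.7]
opening: 0.999
```

Request:
apply_moves([
  [0,0,0,0,0,0.015,0.095],
  [0,0,0,0,0,0.01,0.095],
  [0,0,0,0,0,0.006,0.095],
  [0,0,0,0,0,0,0.06],
  [0,0,0,0,0,0,0.04],
])

```text
t: 3.73
eef_pos: [520.2, -258.5, 204.0]
tcp_rot: [3.142, 0.0, 2.013]
ft_force: [0.3, -1.8, -0.1]
opening: 0.905
```

Request:
apply_moves([
  [0,0,0,0,0,0,0.03],
  [0,0,0,0,0,0,0.02],
  [0,0,0,0,0,0,0.01],
  [0,0,0,0,0,0,0],
  [0,0,0,0,0,0,0],
])

```text
t: 4.15
eef_pos: [520.1, -258.4, 204.1]
tcp_rot: [3.141, 0.001, 2.014]
ft_force: [-0.5, -0.3, -0.1]
opening: 0.564
```

Request:
apply_moves([
  [0,0,0,0,0,0,0],
  [0,0,0,0,0,0,0],
  [0,0,0,0,0,0,0],
])

```text
t: 4.4
eef_pos: [520.1, -258.4, 203.8]
tcp_rot: [3.142, 0.0, 2.014]
ft_force: [-1.1, 0.3, -0.0]
opening: 0.355
```

Request:
apply_moves([
  [0,0,-0.7,0,0,0,0],
  [0,0,0,0,0,0,0],
  [0,0,0,0,0,0,0],
  [0,0,0,0,0,0,0],
  [0,0,0,0,0,0,0],
])

```text
t: 4.82
eef_pos: [520.1, -258.4, 203.7]
tcp_rot: [-3.142, 0.0, 2.026]
ft_force: [0.1, -0.5, -0.4]
opening: 0.252
```

Request:
apply_moves([
  [0,0,0,0,0,-0.005,0],
  [0,0,0,0,0,-0.01,0],
  [0,0,0,0,0,-0.015,0],
  [0,0,0,0,0,-0.02,0],
  [0,0,0,0,0,-0.02,0],
])

```text
t: 5.23
eef_pos: [520.0, -258.3, 274.9]
tcp_rot: [-3.141, -0.001, 2.026]
ft_force: [0.8, 1.0, -2.1]
opening: 0.252
```

Request:
apply_moves([
  [0,0,0,0,0,-0.02,0],
  [0,0,0,0,0,-0.02,0],
  [0,0,0,0,0,-0.01,0],
  [0,0,0,0,0,0,0],
  [0,0,0,0,0,0,0],
])

```text
t: 5.65
eef_pos: [519.9, -258.3, 323.9]
tcp_rot: [3.141, 0.001, 2.026]
ft_force: [-0.2, 0.4, -4.0]
opening: 0.252
```

Run:
```python
from geo import *
np.set_printoptions(precision=3,suppress=True)
s=env.state(); print({k:s[k] for k in("eef_pos","tcp_rot","ft_force","moment","opening","t")})
c=cam("wrist"); cv2.imwrite("pics/w2.png",c["color"][:,:,::-1])
np.savez("w2.npz",**{k:c[k] for k in("eye","M","fx","fy","cx","cy","color")})
```

```text
{'eef_pos': array([ 519.882, -258.255,  323.865]), 'tcp_rot': array([3.141, 0.001, 2.026]), 'ft_force': array([-0.153,  0.381, -3.994]), 'moment': array([-0.008, -0.108, -0.044]), 'opening': 0.252371376077993, 't': 5.65}
```

View pics/w2.png

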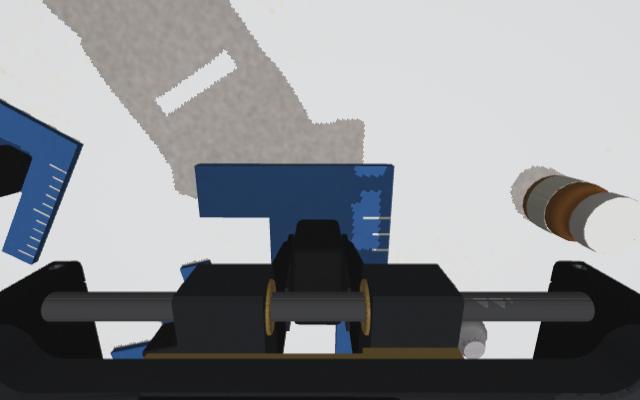

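The square is held level: heel at about (394,165), short-leg tip (196,165). Next I'll carry it over the stage, short of the corner.

Request:
apply_moves([
  [0,0,0,0.01,0.006,0,0],
  [0,0,0,0.02,0.0122,0,0],
  [0,0,0,0.02,0.0122,0,0],
  [0,0,0,0.02,0.0122,0,0],
  [0,0,0,0.02,0.0122,0,0],
])

```text
t: 6.12
eef_pos: [529.5, -151.7, 322.5]
tcp_rot: [-3.14, -0.002, 2.026]
ft_force: [0.9, 0.5, -2.3]
opening: 0.254
```

Request:
apply_moves([
  [0,0,0,0.02,0.0122,0,0],
  [0,0,0,0.02,0.0122,0,0],
  [0,0,0,0.02,0.0122,0,0],
  [0,0,0,0.02,0.0122,0,0],
  [0,0,0,0.02,0.0122,0,0],
])

```text
t: 6.53
eef_pos: [540.2, -34.9, 322.6]
tcp_rot: [-3.14, -0.001, 2.026]
ft_force: [0.4, 0.5, -2.5]
opening: 0.254
```

Request:
apply_moves([
  [0,0,0,0.02,0.0122,0,0],
  [0,0,0,0.02,0.0122,0,0],
  [0,0,0,0.02,0.0122,0,0],
  [0,0,0,0.02,0.0122,0,0],
  [0,0,0,0.02,0.0122,0,0],
])

```text
t: 6.95
eef_pos: [550.8, 81.7, 322.6]
tcp_rot: [-3.14, -0.001, 2.026]
ft_force: [-0.3, 0.3, -3.3]
opening: 0.253
```

Request:
apply_moves([
  [0,0,0,0.02,0.0122,0,0],
  [0,0,0,0.02,0.0122,0,0],
  [0,0,0,0.02,0.0122,0,0],
  [0,0,0,0.02,0.0122,0,0],
  [0,0,0,0.02,0.0122,0,0],
])

```text
t: 7.37
eef_pos: [561.5, 198.3, 322.4]
tcp_rot: [-3.139, -0.0, 2.026]
ft_force: [0.4, 0.7, -2.9]
opening: 0.251
```

Request:
apply_moves([
  [0,0,0,0.012,0.007,0,0],
  [0,0,2.5,0,0,0,0],
  [0,0,2.5,0,0,0,0],
  [0,0,2,0,0,0,0],
  [0,0,0,0,0,0,0],
])

```text
t: 7.78
eef_pos: [562.7, 210.6, 322.8]
tcp_rot: [-3.14, -0.0, 1.903]
ft_force: [0.1, -0.3, -1.9]
opening: 0.251
```

Run:
```python
from geo import *
np.set_printoptions(precision=3,suppress=True)
s=env.state(); print({k:s[k] for k in("eef_pos","tcp_rot","ft_force","opening","t")})
c=cam("wrist"); cv2.imwrite("pics/w3.png",c["color"][:,:,::-1])
np.savez("w3.npz",**{k:c[k] for k in("eye","M","fx","fy","cx","cy","color")})
z=np.load("w2.npz"); a={k:z[k] for k in z}
H,S=cast(a,[[394.5,165],[196,165]],128.2)
Rm=rot([3.141,.001,2.026]);print("heel in tool",Rm.T@(H-[519.882,-258.255,323.865]),Rm.T@(S-[519.882,-258.255,323.865]))
```

```text
{'eef_pos': array([562.737, 210.639, 322.807]), 'tcp_rot': array([-3.14 , -0.   ,  1.903]), 'ft_force': array([ 0.117, -0.25 , -1.89 ]), 'opening': 0.25137761335203956, 't': 7.7833}
heel in tool [ 50.206  43.192 195.641] [ 50.16  -66.281 195.576]
```

View pics/w3.png

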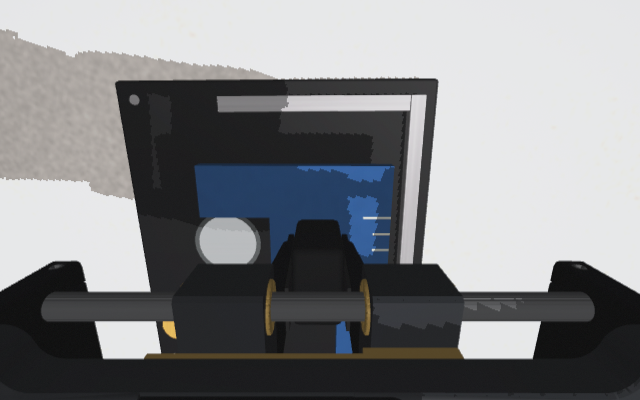

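The wrist view shows the square about 25 mm short of both bars and about 90 mm above the stage. The bars' inner corner is near (408,110); I'll crop it for a finer look.

Run:
```python
import cv2
a=cv2.imread("pics/w3.png")[70:270,200:450]
cv2.imwrite("pics/w3c.png",cv2.resize(a,(750,600),interpolation=cv2.INTER_CUBIC))
```

```text
(no output)
```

View pics/w3c.png

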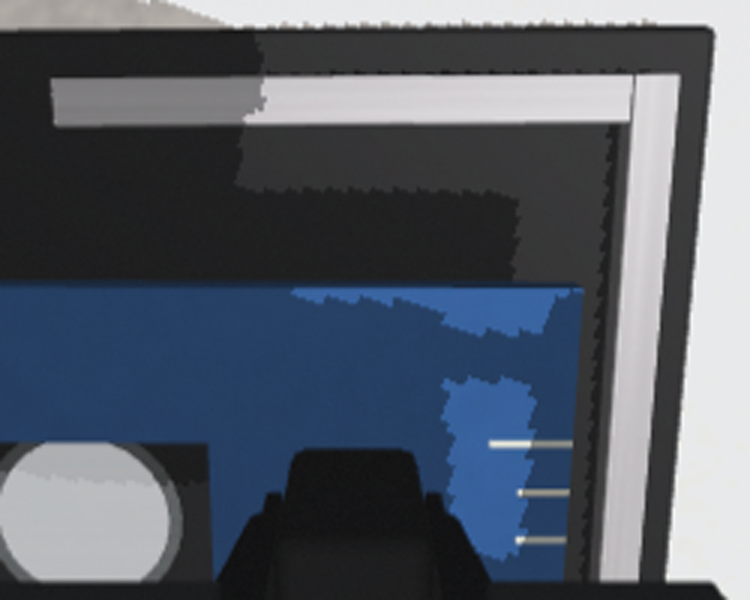

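Run:
```python
from geo import *
np.set_printoptions(precision=3,suppress=True)
z=np.load("w3.npz"); c={k:z[k] for k in z}
C,E,F,M=cast(c,[[410,110.7],[218,112],[400,263.3],[411.3,95]],42)
x=C-E; y=C-F; print("corner",C,"yaw from left bar",np.degrees(np.arctan2(x[1],x[0])),"far",np.degrees(np.arctan2(y[1],y[0]))-90,np.linalg.norm(x))
H,S=cast(c,[[394.3,165.5],[196,165.5]],322.8-203.7+8)
d=H-S; print("heel",H,"yaw",np.degrees(np.arctan2(d[1],d[0])), np.linalg.norm(d))
Rm=rot([np.pi,0,env.state()["tcp_rot"][2]]); print("tool delta heel->corner",Rm.T@(C-H))
```

```text
corner [605.603 308.782  42.   ] yaw from left bar 19.41131494971594 far 19.745859952785665 150.01140277021713
heel [586.935 271.803 127.1  ] yaw 19.052975680606675 109.48430549142975
tool delta heel->corner [28.817 29.757 85.1  ]
```

Request:
apply_moves([
  [0,0,-0.5,0.01,0.01,0.02,0],
  [0,0,0,0.005,0.005,0.02,0],
  [0,0,0,0,0,0.02,0],
  [0,0,0,0,0,0.012,0],
  [0,0,0,0,0,0.008,0],
])

```text
t: 8.25
eef_pos: [572.0, 229.3, 241.9]
tcp_rot: [-3.139, -0.0, 1.914]
ft_force: [-0.0, 0.5, -2.9]
opening: 0.251
```

Request:
apply_moves([
  [0,0,0,0,0,0.004,0],
  [0,0,0,0,0,0,0],
  [0,0,0,0,0,0,0],
])

```text
t: 8.5
eef_pos: [572.5, 229.3, 240.3]
tcp_rot: [3.141, 0.0, 1.913]
ft_force: [1.0, 1.0, -2.7]
opening: 0.252
```

Request:
apply_moves([
  [0,0,0,0,0,0.0015,0],
  [0,0,0,0,0,0,0],
  [0,0,0,0,0,0,0],
])

```text
t: 8.75
eef_pos: [572.4, 229.4, 238.7]
tcp_rot: [3.141, 0.0, 1.913]
ft_force: [1.1, -0.1, -2.2]
opening: 0.252
```

Request:
apply_moves([
  [0,0,0,0,0,0.0015,0],
  [0,0,0,0,0,0.0015,0],
  [0,0,0,0,0,0,0],
])

```text
t: 9.0
eef_pos: [572.3, 229.4, 235.0]
tcp_rot: [-3.141, 0.0, 1.913]
ft_force: [-0.9, -0.2, -3.2]
opening: 0.249
```

Request:
apply_moves([
  [0,0,0,0,0,0.001,0],
  [0,0,0,0,0,0,0],
])

```text
t: 9.17
eef_pos: [572.3, 229.4, 234.0]
tcp_rot: [-3.141, 0.0, 1.913]
ft_force: [-0.3, 0.0, -2.7]
opening: 0.251
```

Request:
apply_moves([
  [0,0,0,0,0,0.001,0],
  [0,0,0,0,0,0,0],
])

```text
t: 9.33
eef_pos: [572.5, 229.5, 233.7]
tcp_rot: [3.141, 0.0, 1.913]
ft_force: [-0.3, 0.0, 3.6]
opening: 0.251
```

Stage contact at z≈233.7. Now I'll slide towards the corner.

Request:
apply_moves([
  [0,0,0,0.003,0.003,0,0],
  [0,0,0,0.003,0.003,0,0],
  [0,0,0,0.003,0.003,0,0],
  [0,0,0,0,0,0,0],
])

```text
t: 9.67
eef_pos: [578.4, 241.9, 233.7]
tcp_rot: [3.14, -0.0, 1.913]
ft_force: [0.6, 1.5, 5.7]
opening: 0.25
```

Run:
```python
from geo import *
np.set_printoptions(precision=3,suppress=True)
s=env.state(); print({k:s[k] for k in("eef_pos","tcp_rot","ft_force","opening","t")})
c=cam("wrist"); cv2.imwrite("pics/w4c.png",cv2.resize(c["color"][70:270,200:450],(750,600),interpolation=cv2.INTER_CUBIC)[:,:,::-1])
np.savez("w4.npz",**{k:c[k] for k in("eye","M","fx","fy","cx","cy","color")})
```

```text
{'eef_pos': array([578.354, 241.86 , 233.739]), 'tcp_rot': array([ 3.14 , -0.   ,  1.913]), 'ft_force': array([0.552, 1.53 , 5.736]), 'opening': 0.2495510878830313, 't': 9.6667}
```

View pics/w4c.png

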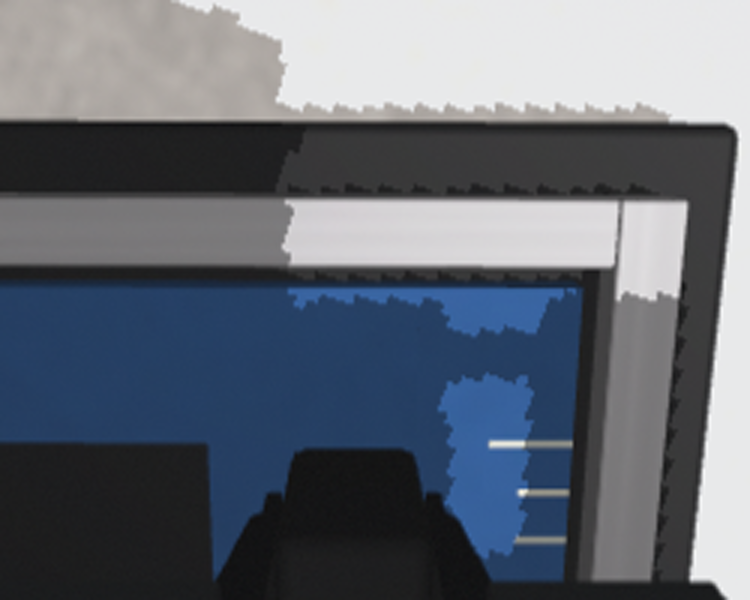

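Heel at crop (583,287), bars' inner corner at crop (617,267): roughly 4 mm left on each side. I'll creep in and watch the force.

Request:
apply_moves([
  [0,0,0,0.001,0.001,0,0],
  [0,0,0,0.001,0.001,0,0],
  [0,0,0,0,0,0,0],
])

```text
t: 9.97
eef_pos: [579.4, 244.1, 233.7]
tcp_rot: [3.141, 0.0, 1.913]
ft_force: [0.2, 1.8, 6.4]
opening: 0.254
```

Request:
apply_moves([
  [0,0,0,0.0005,0.0005,0,0],
  [0,0,0,0.0005,0.0005,0,0],
  [0,0,0,0,0,0,0],
])

```text
t: 10.22
eef_pos: [579.9, 245.2, 233.7]
tcp_rot: [3.141, 0.0, 1.913]
ft_force: [-0.2, -0.4, 6.1]
opening: 0.251
```

Request:
apply_moves([
  [0,0,0,0.0005,0.0005,0,0],
  [0,0,0,0,0,0,0],
])

```text
t: 10.38
eef_pos: [580.2, 245.9, 233.7]
tcp_rot: [3.141, 0.0, 1.913]
ft_force: [-0.7, -0.7, 6.0]
opening: 0.253
```

Request:
apply_moves([
  [0,0,0,0.0005,0,0,0],
  [0,0,0,0,0,0,0],
])

```text
t: 10.55
eef_pos: [580.1, 246.3, 233.8]
tcp_rot: [3.14, 0.0, 1.913]
ft_force: [0.1, -0.3, 6.2]
opening: 0.249
```

Request:
apply_moves([
  [0,0,0,0.0005,0.0005,0,0],
  [0,0,0,0,0,0,0],
])

```text
t: 10.72
eef_pos: [580.4, 246.9, 233.7]
tcp_rot: [3.141, 0.0, 1.913]
ft_force: [-0.6, -0.9, 6.7]
opening: 0.25
```

Request:
apply_moves([
  [0,0,0,0,0.0005,0,0],
  [0,0,0,0,0,0,0],
])

```text
t: 10.88
eef_pos: [580.8, 247.1, 233.8]
tcp_rot: [3.141, 0.0, 1.913]
ft_force: [-1.4, -1.2, 6.2]
opening: 0.252
```

Request:
apply_moves([
  [0,0,0,0,0.0005,0,0],
  [0,0,0,0,0.0005,0,0],
  [0,0,0,0,0,0,0],
])

```text
t: 11.13
eef_pos: [581.6, 247.4, 233.7]
tcp_rot: [3.141, -0.0, 1.913]
ft_force: [-3.0, -1.5, 7.0]
opening: 0.253
```

Request:
apply_moves([
  [0,0,0,0.0005,0,0,0],
  [0,0,0,0.0005,0,0,0],
  [0,0,0,0,0,0,0],
])

```text
t: 11.38
eef_pos: [581.5, 247.8, 233.8]
tcp_rot: [3.141, 0.001, 1.913]
ft_force: [-0.7, -7.1, 6.9]
opening: 0.25
```

Request:
apply_moves([
  [0,0,0,0,0.0005,0,0],
  [0,0,0,0,0,0,0],
])

```text
t: 11.55
eef_pos: [581.7, 247.8, 233.7]
tcp_rot: [-3.141, 0.001, 1.913]
ft_force: [-3.4, -7.9, 8.9]
opening: 0.251
```

Request:
apply_moves([
  [0,0,0,0,0.0005,0,0],
  [0,0,0,0,0,0,0],
])

```text
t: 11.72
eef_pos: [581.9, 247.9, 233.8]
tcp_rot: [-3.14, 0.001, 1.913]
ft_force: [-6.3, -8.8, 11.3]
opening: 0.25
```

Run:
```python
from geo import *
np.set_printoptions(precision=3,suppress=True)
s=env.state(); print({k:s[k] for k in("eef_pos","tcp_rot","ft_force","moment","opening","t")})
c=cam("wrist"); cv2.imwrite("pics/w5c.png",cv2.resize(c["color"][100:270,200:440],(792,561),interpolation=cv2.INTER_CUBIC)[:,:,::-1])
```

```text
{'eef_pos': array([581.894, 247.892, 233.76 ]), 'tcp_rot': array([-3.14 ,  0.001,  1.913]), 'ft_force': array([-6.34 , -8.81 , 11.271]), 'moment': array([-1.26 ,  0.761, -0.168]), 'opening': 0.2503140664740777, 't': 11.7167}
```

View pics/w5c.png

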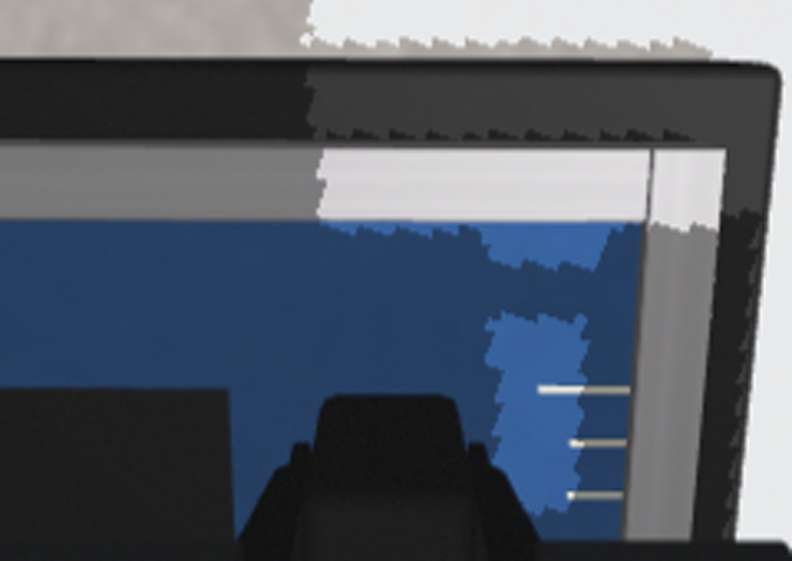

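Visually there is no gap on either bar. I'll make small twists and read the moment to check it is flush in yaw.

Request:
apply_moves([
  [0,0,0.3,0,0,0,0],
  [0,0,0,0,0,0,0],
  [0,0,0,0,0,0,0],
])

```text
t: 12.02
eef_pos: [581.9, 248.0, 233.8]
tcp_rot: [-3.14, 0.001, 1.909]
ft_force: [-5.6, -8.2, 11.2]
opening: 0.253
```

```bash
cat > st.py <<'E'
from h import *
np.set_printoptions(precision=3,suppress=True)
s=env.state(); R2=rot([np.pi,0,s["tcp_rot"][2]]).T
print(s["t"],"pos",s["eef_pos"],"yaw",np.degrees(s["tcp_rot"][2]),"rp",s["tcp_rot"][:2],"Ftool",R2@s["ft_force"],"Mz",s["moment"],s["opening"])
E
python3 st.py
```

```text
12.0167 pos [581.865 247.97  233.767] yaw 109.35397708271935 rp [-3.14   0.001] Ftool [ -5.916  -7.992 -11.233] Mz [-1.151  0.769  0.359] 0.2533781970878387
```

Request:
apply_moves([
  [0,0,-0.3,0,0,0,0],
  [0,0,-0.3,0,0,0,0],
  [0,0,0,0,0,0,0],
])

```text
t: 12.27
eef_pos: [581.9, 247.9, 233.7]
tcp_rot: [-3.14, 0.001, 1.918]
ft_force: [-5.8, -9.0, 10.5]
opening: 0.255
```

```bash
python3 st.py
```

```text
12.2667 pos [581.897 247.868 233.734] yaw 109.86466041366194 rp [-3.14   0.001] Ftool [ -6.486  -8.486 -10.496] Mz [-1.289  0.744 -0.504] 0.2551208698923441
```

The moment changes almost linearly with twist in both directions (+0.36, −0.17, −0.50 Nm) and stays inside single-point contact limits. So the square sits flush on both bars. I'll go back to about neutral, settle and check.

Request:
apply_moves([
  [0,0,0.35,0.0001,0,0,0],
  [0,0,0,0,0,0,0],
  [0,0,0,0,0,0,0],
  [0,0,0,0,0,0,0],
  [0,0,0,0,0,0,0],
])

```text
t: 12.68
eef_pos: [581.9, 247.9, 233.7]
tcp_rot: [-3.14, 0.001, 1.912]
ft_force: [-6.1, -9.8, 10.7]
opening: 0.25
```

Request:
apply_moves([
  [0,0,0,0,0,0,0],
  [0,0,0,0,0,0,0],
  [0,0,0,0,0,0,0],
  [0,0,0,0,0,0,0],
  [0,0,0,0,0,0,0],
])

```text
t: 13.1
eef_pos: [581.9, 247.9, 233.7]
tcp_rot: [-3.14, 0.001, 1.912]
ft_force: [-6.1, -9.2, 10.7]
opening: 0.252
```

```bash
python3 st.py
python3 - <<'E'
from h import *
c=cam("wrist"); a=cv2.resize(c["color"][100:270,200:440],(480,340),interpolation=2)
t=cam("scene"); b=cv2.resize(t["color"][160:270,130:460],(660,220),interpolation=2)
o=np.zeros((565,670,3),np.uint8); o[:340,:480]=a; o[345:,:660]=b; cv2.imwrite("pics/fin.png",o[:,:,::-1])
E
```

```text
13.1 pos [581.858 247.929 233.737] yaw 109.54615230270336 rp [-3.14   0.001] Ftool [ -6.633  -8.788 -10.745] Mz [-1.302  0.723 -0.098] 0.25200722267886216
```

View pics/fin.png

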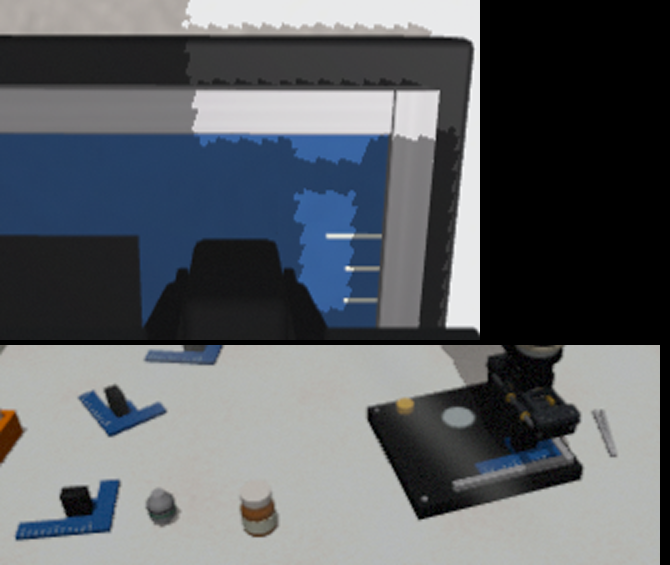

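The final view shows both blue edges against the bars, and the jar, objective, tweezers, puck and the other squares undisturbed. The push is steady, so I'm handing in.

```bash
python3 -c "
from cell import env; print(env.job_done())"; python3 st.py
```

```text
the job is handed in; nothing more can be done
None
the job is handed in; nothing more can be done
```

I picked up the leftmost blue square by its handle, laid it flat on the stage and slid it into the corner of the two stop bars. I handed the job in at about 13 s with the gripper still closed and pressing. The hand-in reports no verdict.

- **Fit:** the last wrist picture shows no gap along the parts of either bar in view. The gripper hides the tail of the long leg. Twisting the square slightly each way (total 0.5°) met resistance in both directions, which fits both edges sitting flush.
- **Pressing:** it held steady at about 9 N against the far bar, 7 N against the left bar and 11 N down on the stage. The grip opening read 24 mm, which matches the handle.
- **Surroundings:** the jar, objective, tweezers, puck and other squares look undisturbed in the final scene picture.
- **Disagreement:** the overhead camera put the stage corner about 7 mm from where the close wrist view did. I used the wrist view, and contact came within about 1 mm of where it predicted.

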